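# Lock the full token pot at the charity sorting table

## Robot

A 6-joint arm with a two-finger parallel gripper is mounted at the origin on the work surface. World frame = base frame: x ahead of the robot, y to its left, z up, the work surface at z = 0. Lengths are in mm, angles in rad, forces in N, time in s.
With the tool pointing down it reaches from about 350 to 775 mm from the base axis. Payload 7.3 kg.
Tool frame: the origin (TCP) lies on the centre line of the jaws, within the pads' length; the fingertips stand 22 mm ahead of it and the grasp point (between the pads) lies 3 mm ahead of it; z points along the fingers, y is the direction in which the jaws open and shut (so a half turn about z gives the same grasp; the last joint's range is limited). The gripper opens to 92 mm and grips with 3 to 60 N. Pads are 19 mm wide; open, the fingers measure 130 mm over their backs; the gripper's body (75 mm by 190 mm) begins 47 mm behind the grasp point.
Start: joints at [-1.268, 0.342, 1.524, -0, 1.275, -0.146], TCP at [227.813, -473.016, 248.741] pointing down, gripper open.
Joint ranges: [-2.53, 2.53], [-0.77, 2.02], [0.04, 2.7], [-1, 4.14], [0.28, 2.66], [-3.11, 3.11]. Speed limits (rad/s): [2.57, 2.57, 3.14, 3.14, 3.14, 3.14].

## Interface

Orientations are given as [roll, pitch, yaw] about the fixed x, y, z axes, in that order (R = Rz(yaw) Ry(pitch) Rx(roll)).
In Python, from plant import get_obs, capture, bot, spot_in gives the robot as it stands.
- The arm moves only by the shell command python3 -m handwheel 'ROWS' [OPENING]. ROWS is JSON, a list of rows, each a list of 2 entries, a list of its own where there are three numbers: the shift along the world's x, y, z in mm, then the turn, a rotation vector about the world's x, y, z in rad. In form: [[[x, y, z], [wx, wy, wz]], ...]. A call has 1 to 12 rows; each row shifts and turns the commanded pose from where the row before left it; what a row does not reach is not made up. A row lasts 1/8 s, in which the tool goes at most 62.5 mm and 10.7 degrees, less where a joint would pass 70% of its speed; a pose out of reach is approached as far as the arm can. A call is refused whole if a number of a shift passes 62.5 or a number of a turn 0.188, either way. A call with a gripper value outside its range is refused whole. OPENING is the closure, from 0 (fully open) to 1 (shut), set as the call begins (- or left out, the last holds). The fingers move at their own pace and stop on an object; the grip force is fixed at half the most. Time passes only in rows, so rows that do not move let the fingers close. It gives the time, the measured TCP pose, the force and the opening at its end, in the units of the state.
- get_obs(): the state, without advancing time (a new reading comes with each control period).
- capture(name): name is "scene" or "top" or "wrist"; returns a dict with "img" (480x640x3 uint8, red, green, blue), "fx", "fy", "cx", "cy" (pixels), "k1" (the pictures are not rectified: a ray, as slopes to the right and down, at radius r is drawn at 1 + k1 r^2 times it, then the intrinsics apply), "cam_to_world" (4x4, takes a point from camera to world coordinates). Camera axes: x right, y up, looking along -z (the intrinsics and any distortion apply to the point x, -y, -z); pixel columns grow to the right and rows downward; lengths in mm; the calibration is good to about 2 mm. A picture is of the moment at which its call begins. There is no depth.
- bot.close_job(): hands the job in, once; it reports no verdict.
Trained networks look in the newest picture that a camera, given by its name, has taken for a name from the list of things; names that differ only in an ending like _2 or _b are one class to them, and where a whole thing is asked for, a point or a joint stands for the part that bears it (a point fixed in the world has none). Each returns a list of dicts, best first, with "score" (0 to 1); they miss things now and then, are a little off and sometimes report something else, mostly with a low value. They report only what shows in the picture. A call takes as long as a camera call.
- spot_in(thing, camera): "xyz" ([x, y, z] in mm, in the coordinates of the camera as it stood for that picture, good to about 4 mm: the middle of the surface that is visible of it).
The state is a dict: "time": time; "joint_positions": joint angles; "dq": joint speeds; "tau": joint torques, N m; "tool_pos": TCP position; "tcp_rot": TCP orientation; "contact_force": force on the tool from outside, world axes, zero at the start; "moment": the same for the moment, N m; "grip_width": finger opening in mm.
Only numpy, scipy, OpenCV 4.12 (cv2) and the standard library are available. Lean on these libraries where they do the work, as an engineer would, in place of code of your own. Each camera call takes 0.05 s, during which the arm holds its last target. There are 200 camera calls.

## Task

The clear token pot with the teal ring is full: twist its teal bayonet ring clockwise (seen from above), about a quarter turn, until it clicks locked with the ring's white pointer at the pot's yellow latch tab, then let go of it. The pot with the white ring is still being filled, so leave its ring unlocked as it is.

Things in the scene. Friction and masses are not known exactly. Their poses are not given: they have to be found in the camera images.
- teal_ring (a joint): Angle of the ring to lock, rad: 0 unlocked, where it starts, growing clockwise seen from above, 1.5 the end stop (locked), where the pointer stripe meets the fixed yellow tab on the pot's collar (tab lower than the ring's top). Takes up to 0.07 N m; neither rises nor sinks. A brass over-centre catch gives the click: let go before 0.7 it turns back to 0; beyond 1.25 it drops on to 1.5 and stays.
- teal_grip (a point): Middle of the upright grip bar across the teal ring, on its turning axis, 142 mm above the table. Bar 90 long, 16 thick, 36 high: its top is 12 mm above this point, the ring's flat top (100 in diameter) 24 mm below. Turns with the ring: x along the bar to the end with the white pointer stripe, y across the bar, z up. The pot (foot 124 in diameter, tokens inside) is screwed down.
- white_ring (a joint): Angle of the like ring, in white, on the other pot, rad, same meaning. Starts unlocked at 0 and must stay unlocked.
- white_grip (a point): Middle of the grip bar of the white ring (black pointer stripe) on the other, nearly empty pot; sizes and axes as for teal_grip. Not to be turned. The pots stand at least 180 mm apart between centres, either one on the left; two small cartons (up to 45 mm high) and a tape roll lie beyond them.

How it is judged (in metres and radians):
At the end, for the whole second after the job is handed in: The teal ring is locked (joint above 1.3 rad of 1.5, where the click holds it) and at rest, and the white ring is still unlocked (below 0.5 rad) (value of joint teal_ring above 1.3 rad and velocity of joint teal_ring between -0.1 and 0.1 rad/s and value of joint white_ring below 0.5 rad); the robot touches nothing.
It fails at once if the white ring is turned towards locked (beyond 0.5 rad) (value of joint white_ring above 0.5 rad).
It also fails if it takes over 32 s, if anything falls off the work surface, if the arm or the gripper's body presses on something with over 40 N, if the wrist force passes 120 N, or if a joint passes its speed limit or range.

## Working session

There is one attempt and no reset: what is moved stays moved. The work goes in short steps, Python scripts to look and compute and a shell command to move; the robot and the scene stay as the last step left them, time stands still between calls to the robot, and variables do not carry over. Pictures are saved under pics/ and viewed, about 8 in all and at most 12, crops included, and the job is handed in when it is done.

```bash
mkdir -p pics; cat > h.py <<'E'
import numpy as np, cv2
from plant import get_obs, capture, bot, spot_in
def ray(c,u,v):
    K=np.array([[c["fx"],0,c["cx"]],[0,c["fy"],c["cy"]],[0,0,1.]])
    x,y=cv2.undistortPoints(np.array([[[u,v]]],float),K,np.array([c["k1"],0,0,0.]))[0,0]
    M=np.array(c["cam_to_world"]); return M[:3,3],M[:3,:3]@np.array([x,-y,-1])
def atz(c,u,v,z):
    o,d=ray(c,u,v); return o+d*(z-o[2])/d[2]
def pix(c,p):
    M=np.array(c["cam_to_world"]);q=M[:3,:3].T@(np.array(p)-M[:3,3]);x,y=q[0]/-q[2],-q[1]/-q[2];s=1+c["k1"]*(x*x+y*y)
    return c["fx"]*x*s+c["cx"],c["fy"]*y*s+c["cy"]
E
python3 - <<'E'
from h import *
import pickle
for n in("top","scene"):
    c=capture(n);cv2.imwrite(f"pics/{n}.png",c["img"][:,:,::-1]);pickle.dump(c,open(n+".pkl","wb"))
    M=np.array(c["cam_to_world"]);print(n,M[:3,3])
    for t in("teal_grip","white_grip"):
        for s in spot_in(t,n)[:2]:
            w=(M@np.r_[s["xyz"],1])[:3];print(t,s["score"],w.round(),np.round(pix(c,w)))
print(get_obs())
E
```

```text
top [378.45304651 -10.82327048 990.11185205]
white_grip 0.66 [476. 173. 118.] [231. 270.]
scene [1063.84969724 -147.55805063  672.68057824]
teal_grip 0.7 [ 545. -211.  118.] [180. 322.]
white_grip 0.65 [498. 176. 117.] [420. 252.]
{'time': 0.3, 'joint_positions': array([-1.26798426e+00,  3.42274711e-01,  1.52438693e+00,  1.50456348e-05,
        1.27538044e+00, -1.45994307e-01]), 'dq': array([ 0.00033317, -0.00232964, -0.00177356,  0.00185415, -0.00164929,
        0.00015233]), 'tau': array([-1.02347251e-03, -4.30736768e+01, -2.44090068e+01,  7.16541940e-02,
        5.20691823e-02, -7.78657522e-05]), 'tool_pos': array([ 227.78962463, -472.89978175,  248.49753519]), 'tcp_rot': array([-3.14115009e+00, -7.96210351e-05,  4.48801976e-01]), 'contact_force': array([ 0.21413878, -0.01289094,  0.22491454]), 'moment': array([-0.01073754,  0.01230017, -0.00783714]), 'grip_width': 92.03606128655682}
```

View pics/top.png

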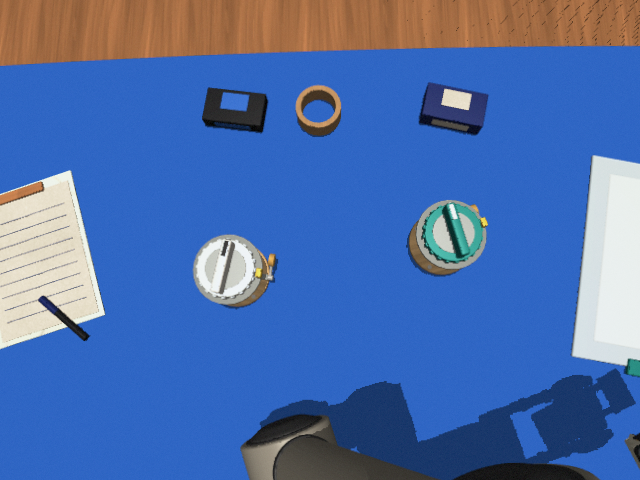

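The teal pot is at about (453,232), with the bar's white pointer end near (450,207) and the yellow tab at (485,222). The white pot is at about (228,268). I'll zoom in on the teal one.

```bash
python3 - <<'E'
from h import *
import pickle
c=pickle.load(open("top.pkl","rb"));i=c["img"][185:285,400:500,::-1]
cv2.imwrite("pics/crop.png",cv2.resize(i,None,fx=6,fy=6,interpolation=cv2.INTER_CUBIC))
h=cv2.cvtColor(c["img"],cv2.COLOR_RGB2HSV)[185:285,400:500]
m=cv2.inRange(h,(75,80,30),(97,255,255))
ys,xs=np.nonzero(m);print(len(xs),cv2.minEnclosingCircle(np.c_[xs,ys].astype(np.float32)))
(x,y),r=cv2.minEnclosingCircle(np.c_[xs,ys].astype(np.float32));print(atz(c,x+400,y+185,114))
E
```

```text
1879 ((52.217533111572266, 48.10502624511719), 30.645828247070312)
[ 533.06673563 -208.98025659  114.        ]
```

View pics/crop.png

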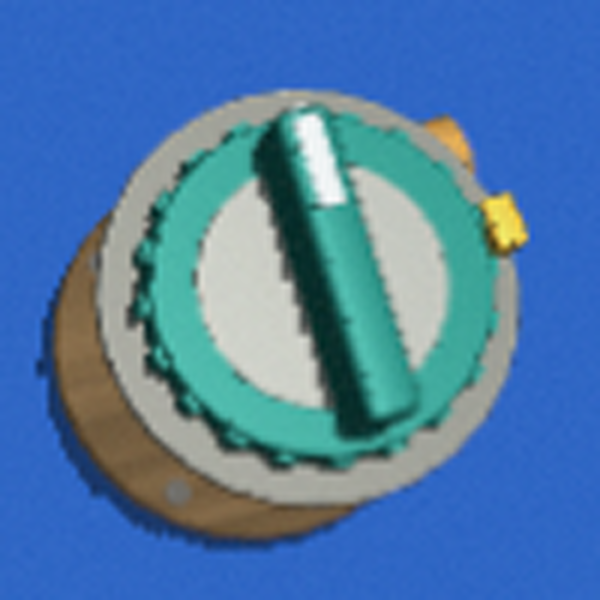

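```bash
python3 - <<'E'
from h import *
import pickle
c=pickle.load(open("top.pkl","rb"))
f=lambda x,y,z:atz(c,400+x/6,185+y/6,z)
a=f(303,110,154);b=f(395,415,154);d=a-b;m=(a+b)/2
t=f(505,222,105)-m
print(m,np.linalg.norm(d),np.arctan2(d[1],d[0]),np.arctan2(t[1],t[0]),np.hypot(*t[:2]))
E
```

```text
[ 533.44717217 -210.09404445  154.        ] 87.90002403650296 0.23095970099806684 -1.2421759419413347 61.1578731377371
```

```bash
python3 -m handwheel '[[[38,33,0],[0,0,-0.026]],[[38,33,0],[0,0,-0.026]],[[38,33,0],[0,0,-0.026]],[[38,33,0],[0,0,-0.026]],[[38,33,0],[0,0,-0.026]],[[38,33,0],[0,0,-0.026]],[[38,33,0],[0,0,-0.026]],[[39,33,0],[0,0,-0.026]],[[0,0,0],[0,0,0]],[[0,0,0],[0,0,0]]]' 0
python3 - <<'E'
from h import *
c=capture("wrist");cv2.imwrite("pics/w1.png",c["img"][:,:,::-1])
import pickle;pickle.dump(c,open("w1.pkl","wb"))
for s in spot_in("teal_grip","wrist")[:2]:
    print(s["score"],(np.array(c["cam_to_world"])@np.r_[s["xyz"],1])[:3])
o=get_obs();print(o["tool_pos"],o["tcp_rot"],o["joint_positions"]);print([np.round(pix(c,(533.4+45*s*.973,-209.8+45*s*.231,154))) for s in(1,0,-1)])
E
```

```text
time: 1.55
tool_pos: [532.5, -209.1, 248.4]
tcp_rot: [-3.141, 0.001, 0.242]
contact_force: [-0.4, 0.0, -0.2]
grip_width: 91.8
0.69 [ 535.4274241  -205.34262076  119.49813624]
[ 532.05522864 -209.8372031   248.7168775 ] [3.14149972e+00 4.56986172e-04 2.39689426e-01] [-5.09443757e-01  4.28714157e-01  1.39074263e+00 -3.91270952e-04
  1.32240724e+00  8.21759365e-01]
[array([320., 180.]), array([319., 248.]), array([319., 309.])]
```

View pics/w1.png

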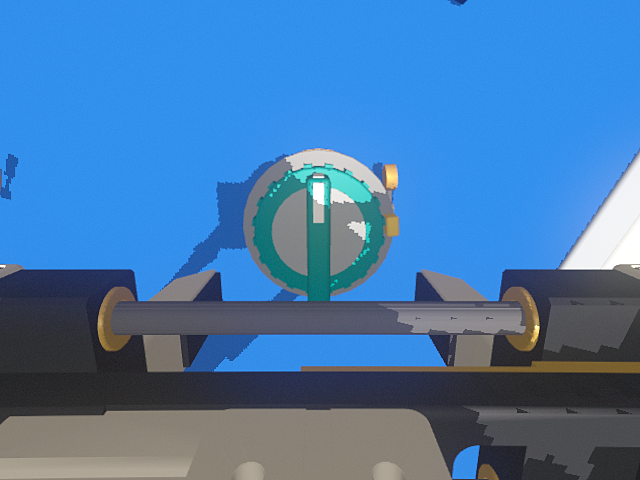

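The wrist picture shows the bar upright at column 318, its pointer end at about (318,177). I predicted (320,180), so the position holds. Next I'll descend and grip.

```bash
python3 -m handwheel '[[[1,0,-30],[0,0,0]],[[0,0,-30],[0,0,0]],[[0,0,-25],[0,0,0]],[[0,0,-15],[0,0,0]],[[0,0,0],[0,0,0]],[[0,0,0],[0,0,0]]]' 0 && python3 -m handwheel '[[[0,0,0],[0,0,0]],[[0,0,0],[0,0,0]],[[0,0,0],[0,0,0]],[[0,0,0],[0,0,0]],[[0,0,0],[0,0,0]],[[0,0,0],[0,0,0]],[[0,0,0],[0,0,0]],[[0,0,0],[0,0,0]]]' 1
```

```text
time: 2.4
tool_pos: [534.2, -209.6, 149.8]
tcp_rot: [3.14, -0.001, 0.24]
contact_force: [0.8, -0.0, 0.4]
grip_width: 91.5
time: 3.4
tool_pos: [533.8, -209.0, 148.7]
tcp_rot: [3.142, 0.0, 0.241]
contact_force: [0.2, 0.3, -0.6]
grip_width: 16.5
```

```bash
python3 -m handwheel '[[[0,0,0],[0,0,-0.1]],[[0,0,0],[0,0,-0.1]],[[0,0,0],[0,0,-0.1]],[[0,0,0],[0,0,-0.1]],[[0,0,0],[0,0,-0.1]],[[0,0,0],[0,0,0]]]'; python3 -c "
from h import *
o=get_obs();print(o['moment'],o['joint_positions'])"
```

```text
time: 4.15
tool_pos: [533.8, -208.9, 148.7]
tcp_rot: [-3.141, 0.0, -0.258]
contact_force: [0.4, 0.7, -0.5]
grip_width: 15.8
[0.18775804 0.00919355 0.01272318] [-5.06723034e-01  5.23228167e-01  1.52768767e+00  1.01049892e-04
  1.09088862e+00  1.32230797e+00]
```

```bash
python3 -m handwheel '[[[0,0,0],[0,0,-0.1]],[[0,0,0],[0,0,-0.1]],[[0,0,0],[0,0,-0.1]],[[0,0,0],[0,0,-0.1]],[[0,0,0],[0,0,-0.1]],[[0,0,0],[0,0,-0.1]],[[0,0,0],[0,0,-0.1]],[[0,0,0],[0,0,-0.1]],[[0,0,0],[0,0,-0.1]],[[0,0,0],[0,0,-0.08]],[[0,0,0],[0,0,0]],[[0,0,0],[0,0,0]]]'; python3 - <<'E'
from h import *
print(get_obs()["moment"])
c=capture("wrist");cv2.imwrite("pics/w2.png",c["img"][:,:,::-1])
E
```

```text
time: 5.65
tool_pos: [534.0, -208.7, 148.7]
tcp_rot: [-3.141, 0.0, -1.237]
contact_force: [-0.2, 2.9, -0.1]
grip_width: 15.6
[ 0.66364596 -0.21018458 -0.04343755]
```

View pics/w2.png

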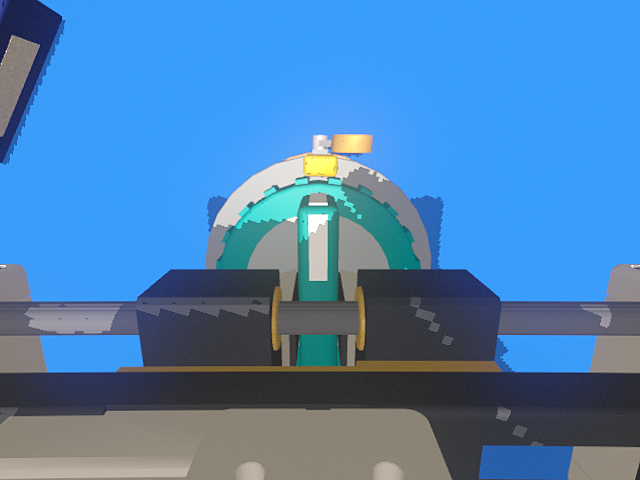

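The pointer stripe at (318,240) now lines up with the yellow tab at (320,165). I'll open the gripper and retreat straight up.

```bash
python3 -m handwheel '[[[0,0,0],[0,0,0]],[[0,0,0],[0,0,0]],[[0,0,0],[0,0,0]],[[0,0,0],[0,0,0]],[[0,0,0],[0,0,0]],[[0,0,0],[0,0,0]],[[0,0,0],[0,0,0]]]' 0 && python3 -m handwheel '[[[0,0,15],[0,0,0]],[[0,0,25],[0,0,0]],[[0,0,30],[0,0,0]],[[0,0,30],[0,0,0]],[[0,0,20],[0,0,0]],[[-40,0,0],[0,0,0]],[[-50,0,0],[0,0,0]],[[-50,0,0],[0,0,0]],[[-40,0,0],[0,0,0]],[[0,0,0],[0,0,0]],[[0,0,0],[0,0,0]],[[0,0,0],[0,0,0]]]' 0
python3 - <<'E'
from h import *
c=capture("top");cv2.imwrite("pics/t2.png",c["img"][:,:,::-1]);a=c["img"][185:285,400:500];b=c["img"][220:320,180:280]
cv2.imwrite("pics/c2.png",cv2.resize(np.hstack([b,a])[:,:,::-1],None,fx=4,fy=4,interpolation=cv2.INTER_CUBIC))
E
```

```text
time: 6.58
tool_pos: [533.8, -209.0, 148.8]
tcp_rot: [3.141, -0.0, -1.239]
contact_force: [0.1, 0.1, 0.1]
grip_width: 81.1
time: 8.07
tool_pos: [354.7, -209.2, 269.0]
tcp_rot: [-3.141, -0.001, -1.239]
contact_force: [1.0, -0.4, -0.6]
grip_width: 91.6
```

View pics/c2.png

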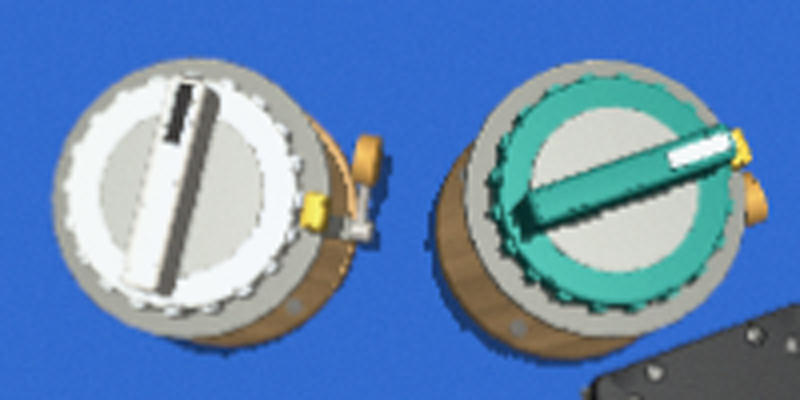

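After release, the teal pointer at (700,150) still points at the tab at (740,147). The white bar is unchanged and the gripper is clear, so I'm handing in.

```bash
python3 -c "
from plant import bot
print(bot.close_job())"
```

```text
the job is handed in; nothing more can be done
None
```

The teal ring is locked, and the job was handed in shortly after 8 s on the robot's clock. I gripped its bar, turned it clockwise by about 1.48 rad, let go, and backed straight up and then away.

My last checks agreed on the result:
- **Teal ring:** the top picture after release showed the pointer still at the yellow tab. The catch held, though no joint reading was available to confirm the exact angle.
- **White ring:** the arm never went near it, and its bar looks unchanged from the first picture.
- **Robot:** the gripper is open and clear, with contact force about 1 N, similar to the noise in earlier free-space readings.

One check was incomplete: the network missed the teal grip in the first top picture. I measured it from the pixels instead, and the wrist picture matched that to within about 3 pixels before I gripped.

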